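Rock a register cover out of its foam cutout and turn it over to the stop

TASK

Rock the green register cover up out of its tight foam cutout by pressing down the end that hangs over the well, so that the other end lifts first, then tip it right over that way onto the blue pad. Finish with the cover lying display down, white seal plate up, flat on the pad with its end squarely against the aluminium stop bar, and let go. Keep the cover on the foam cradle and leave the other parts and tools on the bench where they lie.

Things in the scene. Friction and masses are not known exactly. Their poses are not given: they have to be found in the camera images.
- cradle: Foam cradle fixed to the bench, 350 mm long, 120 wide. Origin on the bench under the rocking edge, on the centre line; x level along the cradle from cutout to stop bar (the turning direction), y across, z up. Heights over the bench: dark wall tops 66 mm, blue cutout floor 44, dark well floor 8, blue pad 18. Along x: far wall -88 to -63.5 mm, cutout floor to 0, well 0 to 55, pad 55 to 262.
- edge (a point): Middle of the rocking edge (cradle x = 0, 44 mm high), where the cutout floor ends in a sheer drop to the well. Axes as the cradle. The cover's last 49 mm overhang the well between the side walls, which stand 68 mm apart, are 26 mm thick and run from cradle x = -88 to 50 mm. The well is open towards the pad.
- press_point (a point): Point on the cover's face, at the start, where pressing works well: over the well, cradle x = 38 mm, 66 mm high. Pressed straight down some 25 to 30 mm with a few newtons, the cover rocks over the edge, its end drops to the well floor, and it stays tilted by itself at 30 to 50 degrees with its other end 10 mm or more above the walls.
- far_wall (a point): Top inner edge of the far wall, on the centre line (cradle x = -63.5 mm, 66 mm high). The raised end's lower corner then stands about 15 to 20 mm over the wall tops at cradle x about -42 mm. Push it in +x from behind and follow its arc: up 34 mm over the first 60 mm, then level to cradle x = 60 mm or more, until it topples. A level push with grippy fingers jams it.
- pad_edge (a point): Top edge of the pad where it meets the well, on the centre line (cradle x = 55 mm, 18 mm high). Pushed over, the cover stands on its end against this edge and topples onto the 120 mm wide pad, display down, with its near end at about cradle x = 30 to 80 mm; it can then be pushed along the pad from the well side.
- cover: Green plastic register cover, a flat block 110 x 64 x 22 mm, about 0.2 kg, with a dark display window on its face and a white plate with two brass dots on its underside. Origin at its centre; x along its length (at the start along the cradle's x), z out of the display face (up at the start). It starts display up in the cutout, its face flush with the walls, 2 mm free at each side.
- cover_far (a point): Middle of the cover's end face at its own x = -55 mm: the end deep in the cutout, which is lifted first and leads when it turns over; same axes as the cover.
- cover_press (a point): Middle of the cover's end face at its own x = +55 mm: the end over the well, which is pressed down; same axes as the cover.
- stop: Aluminium stop bar fixed across the pad, 110 mm long, 30 mm tall, 8 mm thick. Origin at the foot of its flat contact face, in the middle, on the pad; x points as the cradle's x (away from the cover), so the cover arrives from its -x side. Its distance along the pad varies.
- meter: Bystander, not to be disturbed: muddy brass meter body, round, 80 mm across, 78 mm tall, with two side ports. Origin at its underside.
- lockcap: Bystander, not to be disturbed: steel meter lock cap, 52 mm across, 27 mm tall. Origin at its underside.
- tailpiece: Bystander, not to be disturbed: bronze tailpiece standing on its flange, 42 mm across, 64 mm tall. Origin at its underside.
- gasket_ring: Bystander, not to be disturbed: black rubber ring, 68 mm across, 10 mm tall. Origin at its underside.
- cleaner: Bystander, not to be disturbed: blue plastic bottle, 60 mm across, 150 mm tall. Origin at its underside.
- brush: Bystander, not to be disturbed: brush lying on the bench. Origin at its underside, near its middle.
- screwdriver: Bystander, not to be disturbed: screwdriver lying on the bench. Origin at its underside, near its middle.
Not all that is in view belongs to the job. Of the things shaped like the cover, the green one is meant.

How it is judged:
On the way, in this order (a step that is already met when the one before it is completed fails the run):
1. the cover's far end is raised clear above the foam walls while its other end is down in the well (z of cover_far in the frame of cradle above 0.07 m and z of cover_press in the frame of cradle below 0.04 m and x of cover_press in the frame of cradle below 0.075 m and angle between cover's own z axis and vertical between 0.4 and 1.2 rad), for 0.2 s.
2. the cover lies turned over, display down, on the pad (angle between cover's own z axis and vertical above 2.9 rad and z of cover in the frame of cradle below 0.036 m), for 0.2 s.
At the end, for the whole second after the job is handed in: The cover lies display down, flat (within 6 degrees) on the pad, at rest, one end against the stop bar (gap under about 6 mm, square within 0.1 rad), within 30 mm of the centre line; the bystanders have not moved by more than 20 mm (angle between cover's own z axis and vertical above 3.03 rad and z of cover in the frame of cradle between 0.025 and 0.034 m and x of cover in the frame of stop between -0.062 and -0.05 m and y of cover in the frame of stop between -0.03 and 0.03 m and angle between the x axis of cover and the x axis of stop, either way round below 0.1 rad and linear speed of cover below 0.02 m/s); the robot touches nothing.
It fails at once if the cover falls off the cradle (height (world z) of cover below 0.018 m).
It fails at once if a bystander is moved by more than 20 mm (distance of any of meter, lockcap, tailpiece, gasket_ring, cleaner, brush, screwdriver from where it was at the start of the episode above 0.02 m).
It also fails if it takes over 54 s, if anything falls off the work surface, if the arm or the gripper's body presses on something with over 40 N, if the wrist force passes 120 N, or if a joint passes its speed limit or range.

ROBOT

A 7-joint arm with a two-finger parallel gripper is mounted at the origin on the work surface. World frame = base frame: x ahead of the robot, y to its left, z up, the work surface at z = 0. Lengths are in m, angles in rad, forces in N, time in s.
With the tool pointing down it reaches from about 0.375 to 0.925 m from the base axis. Payload 3.1 kg.
Tool frame: the origin (TCP) lies between the finger pads; the fingertips stand 19 mm ahead of it and the grasp point (between the pads) is the TCP; z points along the fingers, y is the direction in which the jaws open and shut (so a half turn about z gives the same grasp; the last joint's range is limited). The gripper opens to 85 mm and grips with 20 to 120 N. Pads are 22 mm wide; open, the fingers measure 114 mm over their backs; the gripper's body (76 mm by 85 mm) begins 54 mm behind the grasp point. The pads swing forward as they close: fully open they stand 13 mm farther back than shut.
Start: joints at [1.197, 0.383, 0.044, 1.598, -0.018, 1.161, -0.05], TCP at [0.177, -0.625, 0.215] pointing down, gripper open.
Joint ranges: [-2.61, 2.61], [-0.41, 2.15], [-1.48, 1.57], [0, 2.5], [-1.57, 4.71], [0.05, 1.97], [-2.85, 2.85]. Speed limits (rad/s): [2.79, 2.79, 3.14, 3.14, 3.14, 3.14, 3.14].

INTERFACE

Orientations are given as a unit quaternion [x, y, z, w].
In Python, from bench import move_ptp, movel, move_j, move_gripper, pause, inverse_kinematics, read_camera, camera_params, MotionError, sign_off, look_for, tip_of, read_time_s, read_qpos, read_joint_vel, read_effort, read_eef_pos, read_tcp_rot, read_ft_force, read_ft_torque, read_finger_gap gives the robot as it stands. Calls block until the motion is done:
- move_ptp(position, orientation): joint-space move of the TCP to a pose.
- movel(position, orientation=None, speed=0.15): straight line of the TCP; orientation=None keeps the orientation; speed is the mean speed in m/s.
- move_j(angles): joint-space move.
- move_gripper(opening, effort=None): finger opening in m; effort is the grip in N (None keeps the last); returns when the fingers have stopped.
- pause(seconds).
- inverse_kinematics(position, orientation): joint angles nearest the present ones, or None.
- read_camera(name): name is "side" or "top"; returns the picture (384x512x3 uint8, red, green, blue); there is no depth.
- camera_params(name): a dict with "K" (3x3 intrinsics, pixels), "dist_coeffs" ([k1, k2, p1, p2, k3] as OpenCV has them; the pictures are not rectified), "camera_from_world" (4x4, takes a point from world to camera coordinates). Camera axes: x right, y down, z forward; pixel columns grow to the right and rows downward; lengths in m; the calibration is good to about 2 mm. A picture is of the moment at which its call begins. camera_params takes no time and is no camera call.
A pose or a line that the arm cannot do raises MotionError and nothing moves.
- sign_off(): hands the job in, once; it reports no verdict.
Trained networks look in the newest picture that a camera, given by its name, has taken for a name from the list of things; names that differ only in an ending like _2 or _b are one class to them, and where a whole thing is asked for, a point or a joint stands for the part that bears it (a point fixed in the world has none). Each returns a list of dicts, best first, with "confidence" (0 to 1); they miss things now and then, are a little off and sometimes report something else, mostly with a low value. They report only what shows in the picture. A call takes as long as a camera call. They do not tell look-alikes from the thing itself.
- look_for(camera, name): "at" ([column, row] in pixels, amid what is visible of it).
- tip_of(camera, name): "at" ([column, row] in pixels: a listed point, or the origin of a listed thing).
Readings, each from a call of its own:
- read_time_s(): time.
- read_qpos(): joint angles.
- read_joint_vel(): joint speeds.
- read_effort(): joint torques, N m.
- read_eef_pos(): TCP position.
- read_tcp_rot(): TCP orientation.
- read_ft_force(): force on the tool from outside, world axes, zero at the start.
- read_ft_torque(): the same for the moment, N m.
- read_finger_gap(): finger opening in m.
Only numpy, scipy, OpenCV 4.12 (cv2) and the standard library are available. Lean on these libraries where they do the work, as an engineer would, in place of code of your own. Each camera call takes 0.05 s, during which the arm holds its last target. There are 200 camera calls.

## Working session

There is one attempt and no reset: what is moved stays moved. The work goes in short steps, each a Python script; the robot and the scene stay as the last script left them, time stands still between calls to the robot, and variables do not carry over. Pictures are saved under pics/ and viewed, about 8 in all and at most 12, crops included, and the job is handed in when it is done.

```bash
mkdir -p pics; ls; cat > h.py <<'E'
import numpy as np, cv2
from bench import *
def ray(cam,px):
    p=camera_params(cam);K=np.array(p["K"],float);d=np.array(p["dist_coeffs"],float);T=np.array(p["camera_from_world"])
    u=cv2.undistortPoints(np.array([[px]],float),K,d)[0,0]
    R=T[:3,:3];return -R.T@T[:3,3],R.T@np.array([u[0],u[1],1])
def atz(cam,px,z):
    o,r=ray(cam,px);return o+r*(z-o[2])/r[2]
def proj(cam,P):
    p=camera_params(cam);T=np.array(p["camera_from_world"])
    return cv2.projectPoints(np.array(P,float).reshape(-1,1,3),cv2.Rodrigues(T[:3,:3])[0],T[:3,3],np.array(p["K"],float),np.array(p["dist_coeffs"],float))[0][:,0]
def save(cam,name):
    im=read_camera(cam);cv2.imwrite(f"pics/{name}.png",im[:,:,::-1]);return im
E
python3 - <<'E'
from h import *
a=save("top","raw_t");b=save("side","raw_s")
cv2.imwrite("pics/a.png",np.vstack([a,b])[:,:,::-1])
Z=dict(cradle=0,edge=.044,press_point=.066,far_wall=.066,pad_edge=.018,cover=.055,cover_far=.055,cover_press=.055,stop=.018)
for c in("top","side"):
    T=np.array(camera_params(c)["camera_from_world"]);print(c,"cam at",-T[:3,:3].T@T[:3,3])
    for n,z in Z.items():
        for r in tip_of(c,n)[:2]: print(c,n,np.round(r["at"],1),round(r["confidence"],2),np.round(atz(c,r["at"],z),3))
print(read_time_s())
E
```

```text
pics
top cam at [0.48778285 0.03175027 1.14373081]
top cradle [292.6 187.3] 0.78 [ 0.532 -0.091  0.   ]
top cradle [292.2 186.6] 0.58 [ 0.534 -0.09   0.   ]
top edge [292.4 188.3] 0.71 [ 0.527 -0.086  0.044]
top edge [408.1 218.4] 0.62 [ 0.429 -0.426  0.044]
top press_point [280.5 190.1] 0.66 [ 0.522 -0.049  0.066]
top far_wall [315.5 179.7] 0.86 [ 0.55  -0.151  0.066]
top far_wall [405.  219.5] 0.45 [ 0.427 -0.407  0.066]
top pad_edge [276.7 192.1] 0.69 [ 0.518 -0.04   0.018]
top pad_edge [389.1 156.3] 0.27 [ 0.618 -0.386  0.018]
top cover [297.5 186.1] 0.96 [ 0.533 -0.1    0.055]
top cover [367.5 107.3] 0.81 [ 0.76  -0.313  0.055]
top cover_far [324.6 255.6] 0.95 [ 0.328 -0.173  0.055]
top cover_far [346.1 198.8] 0.94 [ 0.492 -0.241  0.055]
top cover_press [278.6 190.9] 0.94 [ 0.52  -0.044  0.055]
top cover_press [362.3 244.3] 0.93 [ 0.358 -0.284  0.055]
top stop [227.7 204.6] 0.68 [0.484 0.109 0.018]
top stop [278.9 189.8] 0.3 [ 0.525 -0.047  0.018]
side cam at [-0.11881897  1.19208548  0.98221202]
side edge [271.8 181.5] 0.7 [ 0.512 -0.068  0.044]
side press_point [264.2 179.5] 0.95 [ 0.527 -0.037  0.066]
side far_wall [271.3 163.4] 0.78 [ 0.555 -0.146  0.066]
side pad_edge [268.7 191.5] 0.66 [ 0.51  -0.04   0.018]
side cover [269.  177.5] 0.86 [ 0.526 -0.072  0.055]
side cover [349.3 173. ] 0.82 [ 0.281 -0.244  0.055]
side cover_far [278.8 169. ] 0.85 [ 0.521 -0.14   0.055]
side cover_far [361.3 164.2] 0.84 [ 0.261 -0.326  0.055]
side cover_press [303.9 196.6] 0.8 [ 0.366 -0.024  0.055]
side cover_press [339.  171.5] 0.76 [ 0.318 -0.235  0.055]
side stop [252.1 218.3] 0.95 [0.485 0.125 0.018]
side stop [271.7 164.5] 0.44 [ 0.586 -0.21   0.018]
1.0
```

View pics/a.png

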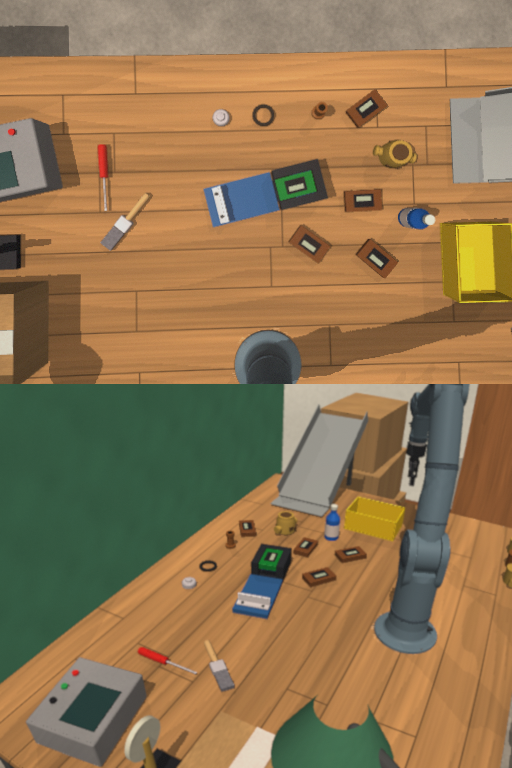

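```bash
python3 - <<'E'
import cv2
a=cv2.imread("pics/raw_t.png")[130:260,190:390]
cv2.imwrite("pics/b.png",cv2.resize(a,None,fx=4,fy=4,interpolation=cv2.INTER_CUBIC))
E
```

```text
(no output)
```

View pics/b.png

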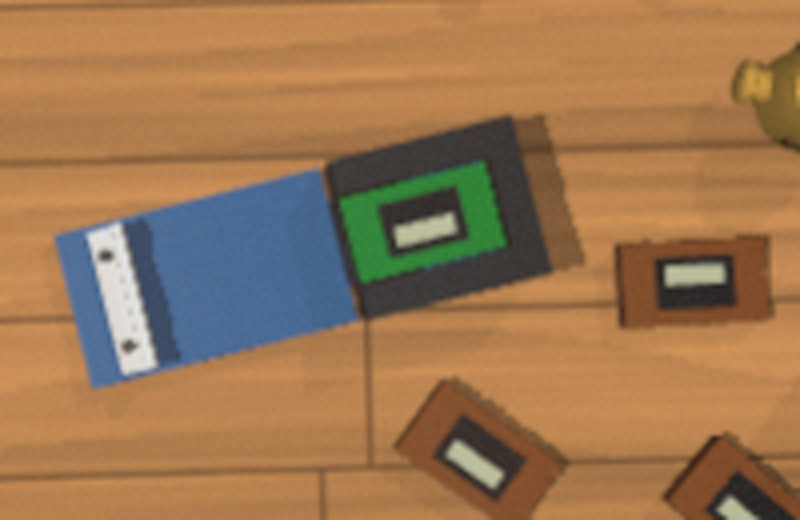

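The target is the green cover at top-image pixel (297,186). The look-alikes are the brown ones at (367,107), (363,200), (310,243) and (377,258). The crop confirms the green one sits in the dark foam, with the stop bar at about (219,204). Next I fit the cradle pose to the corners in the crop.

```bash
python3 - <<'E'
from h import *
from scipy.optimize import least_squares
C=[((513,117),-88,-60,66),((551,268),-88,60,66),((328,165),50,-60,66),((361,318),50,60,66),((340,200),49,-32,66),((362,283),49,32,66),((487,162),-61,-32,66),((507,245),-61,32,66),((55,236),262,-60,18),((97,388),262,60,18)]
px=np.array([c[0] for c in C])/4-.375+[190,130]; P=np.array([c[1:] for c in C])/1e3
def W(p,P):
    c,s=np.cos(p[2]),np.sin(p[2]);return np.c_[p[0]+c*P[:,0]-s*P[:,1],p[1]+s*P[:,0]+c*P[:,1],P[:,2]]
f=least_squares(lambda p:(proj("top",W(p,P))-px).ravel(),[.53,-.09,1.8]);p=f.x
print(p,np.round(f.fun.reshape(-1,2),1).tolist())
def loc(w): 
    c,s=np.cos(p[2]),np.sin(p[2]);d=w[:2]-p[:2];return np.round([c*d[0]+s*d[1],-s*d[0]+c*d[1]],4)
for q in((123,222),(157,370),(88,234),(123,377)): print(q,loc(atz("top",np.array(q)/4-.375+[190,130],.048)))
save("side","s2");T=dict(edge=(.044,0,0),press_point=(.066,.038,0),far_wall=(.066,-.0635,0),pad_edge=(.018,.055,0),stop=(.018,0,0),cover=(.055,-.006,0),cover_far=(.055,-.061,0))
for n,t in T.items():
    r=tip_of("side",n)[0]; print(n,loc(atz("side",r["at"],t[0])),t[1:])
np.save("p.npy",p)
for n in("tailpiece","meter","gasket_ring","lockcap","brush","screwdriver","cleaner"):
    r=look_for("side",n);read=r[0] if r else None
    if read: print(n,loc(atz("side",read["at"],.03)))
E
```

```text
[ 0.5342587  -0.08661828  1.79554152] [[-0.4, -0.7], [0.5, 1.4], [0.0, -1.0], [2.1, 0.7], [-0.2, -0.6], [-0.2, 0.0], [-0.4, -0.4], [0.1, 0.1], [-0.4, -0.1], [-1.2, 0.5]]
(123, 222) [ 0.2065 -0.0549]
(157, 370) [0.209  0.0567]
(88, 234) [ 0.2335 -0.0527]
(123, 377) [0.2344 0.0554]
edge [0.0206 0.0114] (0, 0)
press_point [ 0.0516 -0.0111] (0.038, 0)
far_wall [-0.0667 -0.0069] (-0.0635, 0)
pad_edge [0.0744 0.0112] (0.055, 0)
stop [0.217 0.007] (0, 0)
cover [0.0381 0.1952] (-0.006, 0)
cover_far [0.0118 0.2276] (-0.061, 0)
tailpiece [-0.1264 -0.1989]
meter [-0.3029 -0.0103]
gasket_ring [ 0.1019 -0.003 ]
lockcap [ 0.2007 -0.2388]
brush [0.5431 0.001 ]
screwdriver [ 0.555  -0.1891]
cleaner [-0.3559  0.1783]
```

```bash
cat >> h.py <<'E'
from scipy.spatial.transform import Rotation as Ro
p=np.load("p.npy"); c_,s_=np.cos(p[2]),np.sin(p[2])
def quat(sg=1):
    y=sg*np.array([-s_,c_,0]);z=np.array([0,0,-1.]);return Ro.from_matrix(np.c_[np.cross(y,z),y,z]).as_quat()
def w(x,y,tip): return np.array([p[0]+c_*x-s_*y,p[1]+s_*x+c_*y,tip+.019])
def F():
    f=np.array(read_ft_force());return np.round([c_*f[0]+s_*f[1],-s_*f[0]+c_*f[1],f[2]],1)
E
python3 - <<'E'
from h import *
e=np.array(read_eef_pos());movel(e+[0,0,.08]);move_gripper(0,30)
best=min((inverse_kinematics(w(.038,0,.15),quat(s)) is None,abs((inverse_kinematics(w(.038,0,.15),quat(s)) or [9]*7)[6]) if inverse_kinematics(w(.038,0,.15),quat(s)) is not None else 9,s) for s in(1,-1))
s=best[2];print(best);np.save("q.npy",quat(s));q=quat(s)
move_ptp(w(.038,0,.15),q);movel(w(.038,0,.075));print("air",F())
f0=F()[2]
for z in np.arange(.072,.0355,-.003):
    movel(w(.038,0,z),speed=.05);f=F();print(round(z,3),f,np.round(read_eef_pos()[2]-.019,4))
    if abs(f[2]-f0)>30: break
print(read_time_s());a=save("side","p1")[130:230,210:330];b=save("top","p1t")[130:230,220:340]
cv2.imwrite("pics/c.png",cv2.resize(np.vstack([a,b])[:,:,::-1],None,fx=3,fy=3,interpolation=cv2.INTER_CUBIC))
E
```

```text
Traceback (most recent call last):
ValueError: The truth value of an array with more than one element is ambiguous. Use a.any() or a.all()
```

```bash
python3 - <<'E'
from h import *
o=[]
for s in(1,-1):
    j=inverse_kinematics(w(.038,0,.15),quat(s))
    if j is not None:o.append((abs(j[6]),s))
print(o);s=min(o)[1];q=quat(s);np.save("q.npy",q)
move_ptp(w(.038,0,.15),q);movel(w(.038,0,.075));print("air",F(),"gap",read_finger_gap())
f0=F()[2]
for z in np.arange(.072,.0355,-.003):
    movel(w(.038,0,z),speed=.05);f=F();print(round(z,3),f,np.round(read_eef_pos()[2]-.019,4))
    if abs(f[2]-f0)>30: break
print(read_time_s());a=save("side","p1")[130:230,210:330];b=save("top","p1t")[130:230,220:340]
cv2.imwrite("pics/c.png",cv2.resize(np.vstack([a,b])[:,:,::-1],None,fx=3,fy=3,interpolation=cv2.INTER_CUBIC))
E
```

```text
[(np.float64(2.31676632480711), 1), (np.float64(0.09015757095956696), -1)]
air [ 0.4 -0.7  0.7] gap -0.000281382748380966
0.072 [-0.4  0.   0.1] 0.0728
0.069 [-0.4  0.3 -0.3] 0.069
0.066 [-0.5 -0.6  0.4] 0.0657
0.063 [-0.5  0.1  0.5] 0.0627
0.06 [-0.6  0.4  0.1] 0.0597
0.057 [-0.1  0.4  1. ] 0.0568
0.054 [-0.5 -0.3  0. ] 0.0537
0.051 [ 0.1 -0.4  0. ] 0.0508
0.048 [-0.3  0.1 -0.3] 0.0477
0.045 [-0.2 -0.8 -0.5] 0.0447
0.042 [1.3 0.2 0. ] 0.0417
0.039 [ 0.  -0.2 -0.5] 0.0387
0.036 [-0.2 -0.2 -0.7] 0.0358
9.5333
```

View pics/c.png

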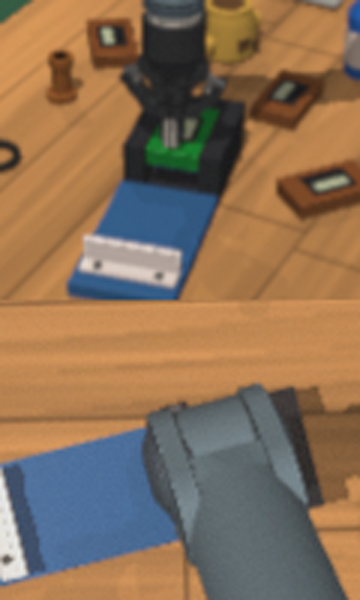

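The picture is ambiguous: the fingers are over the green face at crop (175,130) and the wrench reads about zero, and the wrist blocks the top view. I'll raise the tool and look at the cover.

```bash
python3 - <<'E'
from h import *
movel(w(.038,0,.16));movel(w(-.18,0,.2))
a=save("side","p2")[140:220,220:320];b=save("top","p2t")[140:220,240:340]
cv2.imwrite("pics/d.png",cv2.resize(np.hstack([a,b])[:,:,::-1],None,fx=4,fy=4,interpolation=cv2.INTER_CUBIC))
for c in("side","top"):
  im=cv2.imread(f"pics/{'p2' if c=='side' else 'p2t'}.png").astype(int)
  m=((im[:,:,1]>im[:,:,2]*1.6)&(im[:,:,1]>im[:,:,0]*1.6)&(im[:,:,1]>60)).astype(np.uint8)
  m[:130]=0;m[230:]=0;m[:,:200]=0;m[:,350:]=0
  x=np.argwhere(m)[:,::-1].astype(np.float32)
  print(c,len(x),np.round(cv2.boxPoints(cv2.minAreaRect(x)),1).tolist())
print("expected seated side",proj("side",[w(a,b,.066-.019) for a in(-.061,.049) for b in(-.032,.032)]).round(1).tolist())
print(read_time_s())
E
```

```text
side 319 [[256.1000061035156, 182.89999389648438], [265.20001220703125, 159.5], [282.70001220703125, 166.3000030517578], [273.6000061035156, 189.6999969482422]]
top 568 [[273.8999938964844, 179.10000610351562], [310.70001220703125, 169.10000610351562], [316.6000061035156, 190.60000610351562], [279.70001220703125, 200.6999969482422]]
expected seated side [[264.8, 162.7], [281.4, 165.2], [256.7, 178.1], [274.1, 180.9]]
12.3333
```

View pics/d.png

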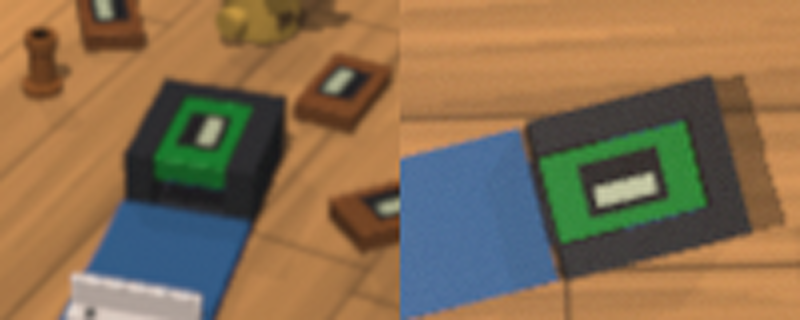

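The cover is still seated flat: side-crop green front face at (155–222,188), top crop unchanged. So the fingers may never have reached it. I'll compare where the tip should project with where it showed up.

```bash
python3 - <<'E'
from h import *
print(read_finger_gap(),read_eef_pos(),w(-.18,0,.2),read_tcp_rot(),np.load("q.npy"))
for z in(.036,.05,.066,.08): print(z,[proj("side",w(x,0,z-.019)).round(1).tolist() for x in(.028,.038,.048)])
a=cv2.imread("pics/p1.png")[130:205,225:325]
cv2.imwrite("pics/e.png",cv2.resize(a,None,fx=8,fy=8,interpolation=cv2.INTER_CUBIC))
E
```

```text
-1.8820749171150313e-05 [ 0.57441385 -0.26075315  0.21894981] [ 0.57437313 -0.26209145  0.219     ] [ 6.22599081e-01  7.82540945e-01  5.75808876e-05 -2.24395623e-04] [0.62335465 0.78193925 0.         0.        ]
0.036 [[[266.8, 183.3]], [[266.1, 184.8]], [[265.4, 186.3]]]
0.05 [[[266.9, 180.1]], [[266.1, 181.6]], [[265.4, 183.1]]]
0.066 [[[266.9, 176.4]], [[266.2, 177.9]], [[265.5, 179.3]]]
0.08 [[[267.0, 173.1]], [[266.3, 174.6]], [[265.5, 176.0]]]
```

View pics/e.png

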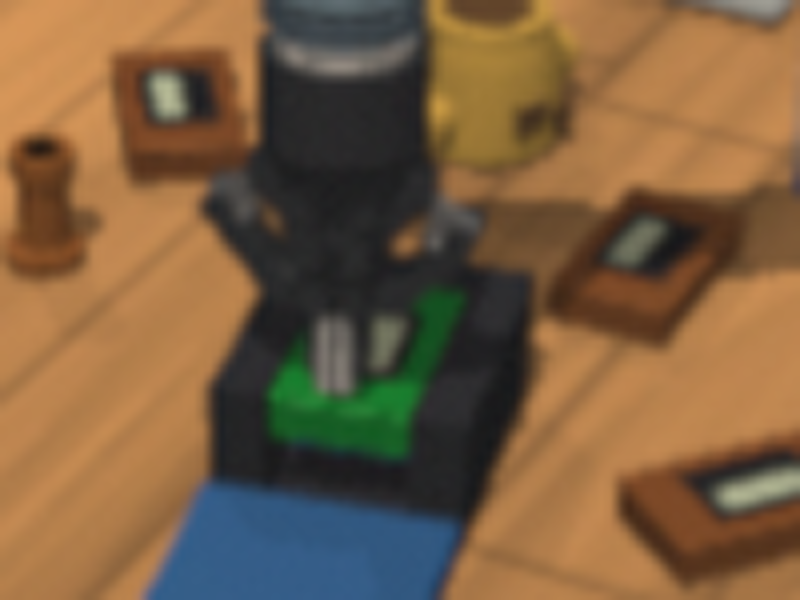

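The tip shows at px (267,179), which matches the cover's face height. So the real tip sits about 27 mm higher than nominal and only just touched. I'll keep descending in small steps while checking force.

```bash
python3 - <<'E'
from h import *
q=np.load("q.npy")
movel(w(.038,0,.16),q,speed=.2);movel(w(.038,0,.042),speed=.1);print("air",F())
f0=F()[2]
for z in np.arange(.039,.003,-.003):
    movel(w(.038,0,z),speed=.04);f=F();e=read_eef_pos();print(round(z,3),f,np.round(e-w(.038,0,z),4))
    if abs(f[2]-f0)>15: break
    if f[2]-f0>1.5 and z<.03:break
print(read_time_s());a=save("side","p3")[130:205,225:325]
cv2.imwrite("pics/f.png",cv2.resize(a[:,:,::-1],None,fx=6,fy=6,interpolation=cv2.INTER_CUBIC))
E
```

```text
air [ 0.  -0.7 -0.1]
0.039 [ 0.5  0.4 -0.6] [ 0.0001 -0.0001  0.0002]
0.036 [ 1.   0.1 -0. ] [-0.0003 -0.     -0.0002]
0.033 [-0.1  0.3 -0.3] [-0.0003  0.     -0.0003]
0.03 [-0.8 -0.5  1. ] [-0.0001 -0.     -0.0002]
0.027 [-0.4 -0.4  0.3] [-0.0002 -0.0001 -0.0002]
0.024 [ 0.3 -0.4 -0.6] [-0.0002 -0.0001 -0.0003]
0.021 [ 0.9 -0.4  0.1] [-0.0003 -0.0001 -0.0003]
0.018 [-0.2  0.9 -0.3] [-0.0003 -0.     -0.0003]
0.015 [0.4 0.6 0.6] [-0.0002  0.     -0.0002]
0.012 [ 0.2 -0.1  0.1] [-0.0003  0.     -0.0003]
0.009 [0.9 3.1 7.9] [0.0008 0.0005 0.0013]
17.675
```

View pics/f.png

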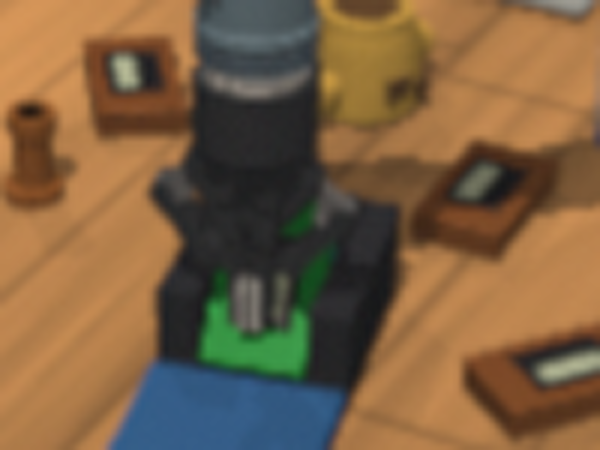

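The cover is now rocked: the bright front face has dropped into the well at crop (255,345) and its far end is up. The tip's real height is about nominal + 27 mm, judging by both the contact height and the image. I'll retract, go behind the raised end, and check before pushing.

```bash
cat >> h.py <<'E'
D=.027
def v(x,y,tip): return w(x,y,tip-D)
E
python3 - <<'E'
from h import *
movel(v(.038,0,.16));movel(v(-.085,0,.17),speed=.2);f0=F()
for z in(.13,.1,.09,.083,.077):
    movel(v(-.085,0,z),speed=.08);f=F();print(z,f)
    if abs(f[2]-f0[2])>4:break
print(read_time_s());a=save("side","p4")[125:200,220:320];b=save("top","p4t")[140:215,240:340]
cv2.imwrite("pics/g.png",cv2.resize(np.vstack([a,b])[:,:,::-1],None,fx=4,fy=4,interpolation=cv2.INTER_CUBIC))
print([proj("side",v(x,0,.077)+[0,0,-.019+D]).round(1).tolist() for x in(-.085,)])
E
```

```text
0.13 [ 0.1  0.3 -1.4]
0.1 [-0.5 -0.6 -0. ]
0.09 [-0.3 -0.6  0.3]
0.083 [ 0.6 -0.  -0.4]
0.077 [ 0.5 -0.3  0.6]
21.4167
[[[274.7, 158.2]]]
```

View pics/g.png

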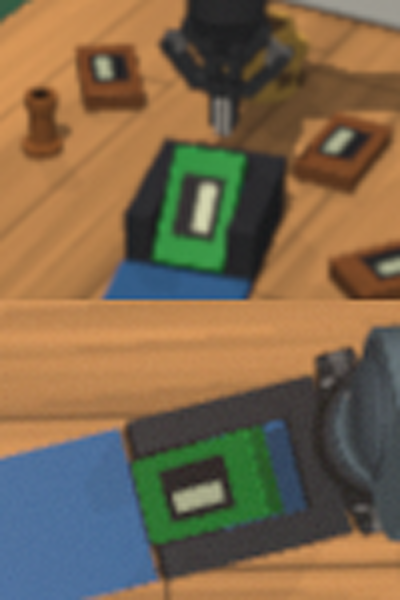

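The side crop shows the cover tilted in the cradle, with the tip behind it at (275.5,158.3) against a predicted (274.7,158.2), so the tip offset is confirmed. The top crop shows the exposed blue floor and the raised end. Now I push along the arc.

```bash
python3 - <<'E'
from h import *
pts=[(-.07,.074),(-.056,.075)]+[(-.053+.06*t,.076+.034*t) for t in np.linspace(0.1,1,10)]+[(x,.110) for x in np.arange(.015,.095,.008)]
for x,z in pts:
    movel(v(x,0,z),speed=.08);f=F();print(round(x,3),round(z,3),f)
    if np.abs(f).max()>25: print("STOP");break
print(read_time_s());a=save("side","p5")[125:225,210:310];b=save("top","p5t")[140:240,220:320]
cv2.imwrite("pics/h.png",cv2.resize(np.hstack([a,b])[:,:,::-1],None,fx=4,fy=4,interpolation=cv2.INTER_CUBIC))
E
```

```text
-0.07 0.074 [ 0.8 -0.2  0.9]
-0.056 0.075 [-0.6  0.3  0.1]
-0.047 0.079 [ 0.2  0.2 -0.4]
-0.041 0.083 [-1.5 -0.7  0.6]
-0.035 0.086 [-3.   0.9  3.5]
-0.029 0.09 [-4.1  1.6  4.7]
-0.023 0.093 [-4.6  0.7  6.5]
-0.017 0.096 [-5.7  0.8  5.9]
-0.011 0.1 [-4.3  2.   5.8]
-0.005 0.103 [-5.1  1.5  7.3]
0.001 0.107 [-6.   1.6  9.2]
0.007 0.11 [-4.1  2.3  7.5]
0.015 0.11 [-5.4  3.1 14.9]
0.023 0.11 [-6.3  5.3 23.1]
0.031 0.11 [-7.5  7.  30.7]
STOP
25.4583
```

View pics/h.png

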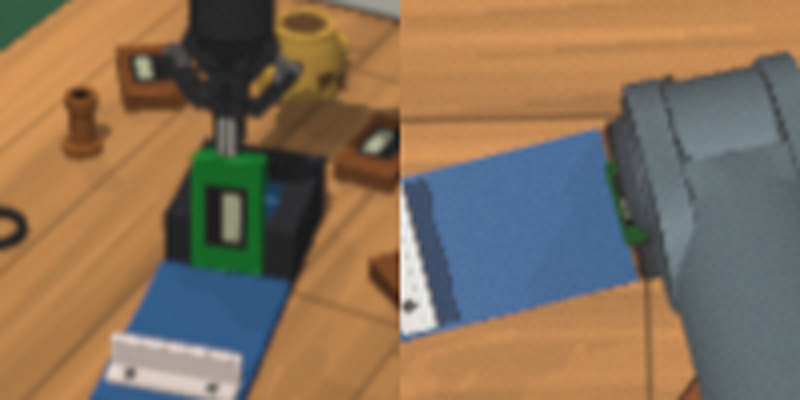

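The cover is up to about 70° at crop (230,210), but the tip is riding on its end face and pressing down. I'll back off along the arc, come in lower, and start rising only once there is contact.

```bash
python3 - <<'E'
from h import *
for x,z in [(.02,.112),(.007,.112),(-.02,.097),(-.045,.083),(-.075,.08),(-.082,.072)]:
    movel(v(x,0,z),speed=.12)
print("behind",F(),read_time_s())
def ok(x,z):
    movel(v(x,0,z),speed=.07);f=F();print(round(x,3),round(z,3),f);return f
x=-.072;z=.0715
while x<-.02:
    f=ok(x,z)
    if f[0]<-1.5: break
    x+=.004
x0=x
print("contact",x0,read_time_s())
save("side","p6")
if x0<-.024:
  for t in np.linspace(.1,1,8):
    f=ok(x0+.06*t,z+.034*t)
    if f[2]>12 or f[0]<-25: print("STOP");break
print(read_time_s());a=save("side","p7")[125:225,210:310];b=cv2.imread("pics/p6.png")[125:225,210:310,::-1]
cv2.imwrite("pics/i.png",cv2.resize(np.hstack([b,a])[:,:,::-1],None,fx=4,fy=4,interpolation=cv2.INTER_CUBIC))
E
```

```text
behind [-1.2  0.3  0.8] 27.5167
-0.072 0.071 [ 0.2  0.7 -0.8]
-0.068 0.071 [ 0.8 -0.3  0. ]
-0.064 0.071 [0.6 0.8 0.7]
-0.06 0.071 [-1.1 -0.4 -0.6]
-0.056 0.071 [-0.6 -0.  -0. ]
-0.052 0.071 [ 0.4 -0.8  0.6]
-0.048 0.071 [-0.7 -0.5 -0.5]
-0.044 0.071 [-3.   0.3  1.4]
contact -0.04399999999999997 29.5583
-0.038 0.075 [-5.6  1.1  3.7]
-0.03 0.079 [-9.7  2.   7.6]
-0.023 0.084 [-11.6   3.1  10.3]
-0.015 0.088 [-13.1   3.3  14.2]
STOP
30.6833
```

View pics/i.png

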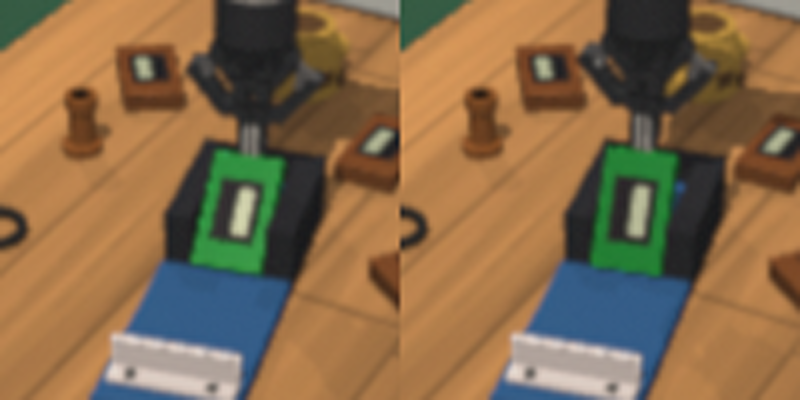

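Left: contact at crop (250,150). Right: pushing, tilt growing. The equal x and z forces mean the corner is rising faster than the finger and friction is pulling on it. I'll regulate the rise with Fz.

```bash
python3 - <<'E'
from h import *
e=read_eef_pos();x,z=-.015,.088
def go(x,z,s=.1):
    movel(v(x,0,z),speed=s);f=F();print(round(x,3),round(z,4),f);return f
for _ in range(4):
    f=go(x,z)
    if f[2]<5: break
    z+=.003
n=0
while x<.095:
    x+=.005; z=min(.119,z+np.clip(.0012+.0006*(f[2]-2),0,.005)); f=go(x,z)
    if np.abs(f).max()>28: print("STOP");break
    if x>.045 and np.abs(f).max()<1.6: n+=1
    else:n=0
    if n>=3: print("free");break
print(read_time_s());a=save("side","p8")[125:225,210:310];b=save("top","p8t")[140:240,210:310]
cv2.imwrite("pics/j.png",cv2.resize(np.hstack([a,b])[:,:,::-1],None,fx=4,fy=4,interpolation=cv2.INTER_CUBIC))
E
```

```text
-0.015 0.088 [-14.1   2.8  14.4]
-0.015 0.091 [-9.8  1.9 11.1]
-0.015 0.094 [-8.3  2.7  9.2]
-0.015 0.097 [-5.1  1.3  6.5]
-0.01 0.1039 [ 0.2  0.5 -0.1]
-0.005 0.1039 [ 0.4 -0.3  0.5]
0.0 0.1042 [-0.1  0.3  0.1]
0.005 0.1043 [0.  0.1 0.5]
0.01 0.1046 [-1.  -0.  -0.6]
0.015 0.1046 [ 0.5 -0.2  0.5]
0.02 0.1049 [-0.   1.2  0.8]
0.025 0.1053 [0.1 0.2 0.4]
0.03 0.1056 [ 0.1 -0.1  0.3]
0.035 0.1058 [-0.7  0.1  0.2]
0.04 0.1059 [-0.1 -0.4 -0.4]
0.045 0.1059 [-0.3 -0.4 -0. ]
0.05 0.1059 [0.6 0.5 1.2]
0.055 0.1066 [-0.8  0.2  0.3]
0.06 0.1068 [ 0.3 -0.5  0.5]
free
35.4833
```

View pics/j.png

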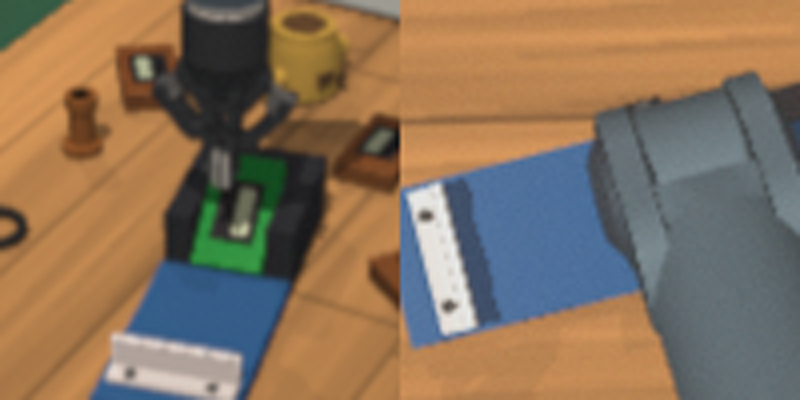

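The finger slipped over the end. The cover dropped back to its stable tilt (green face at crop (235,210)), so step 1's pose is still held. I'll use the saved pictures to work out the tilt at each instant and how the tip sat relative to the corner, which costs no robot time.

```bash
python3 - <<'E'
from h import *
P=lambda x,z,y=0:proj("side",w(x,y,z-.019))[0].round(1).tolist()
for th in(45,50,55,60,65,70,75,80,85,90):
    t=np.radians(th);xb=.034
    xc,zc=xb-.11*np.cos(t),.008+.11*np.sin(t); xf,zf=xc+.022*np.sin(t),zc+.022*np.cos(t)
    print(th,"low corner",round(xc,3),round(zc,3),P(xc,zc),"face top",round(xf,3),round(zf,3),P(xf,zf),"face bottom",P(xb+.022*np.sin(t),.008+.022*np.cos(t)))
for n in("p5","p6","p7","p8"):
  im=cv2.imread(f"pics/{n}.png").astype(int)
  m=((im[:,:,1]>im[:,:,2]*1.6)&(im[:,:,1]>im[:,:,0]*1.6)&(im[:,:,1]>60));m[:140]=0;m[215:]=0;m[:,:240]=0;m[:,300:]=0
  print(n,[(c,np.where(m[:,c])[0].min(),np.where(m[:,c])[0].max()) for c in range(258,282,3) if m[:,c].any()])
for x,z in((.031,.110),(-.044,.0715),(-.015,.088)):print("tip nominal",x,z,P(x,z))
print(read_finger_gap(),read_time_s())
E
```

```text
45 low corner -0.044 0.086 [272.1, 161.7] face top -0.028 0.101 [271.1, 160.2] face bottom [265.2, 189.4]
50 low corner -0.037 0.092 [271.6, 161.2] face top -0.02 0.106 [270.5, 160.1] face bottom [265.1, 189.9]
55 low corner -0.029 0.098 [271.1, 160.8] face top -0.011 0.111 [269.9, 160.3] face bottom [265.0, 190.4]
60 low corner -0.021 0.103 [270.6, 160.7] face top -0.002 0.114 [269.3, 160.7] face bottom [264.9, 191.0]
65 low corner -0.012 0.108 [270.0, 160.8] face top 0.007 0.117 [268.6, 161.4] face bottom [264.9, 191.5]
70 low corner -0.004 0.111 [269.4, 161.2] face top 0.017 0.119 [268.0, 162.3] face bottom [264.8, 192.0]
75 low corner 0.006 0.114 [268.8, 161.8] face top 0.027 0.12 [267.2, 163.4] face bottom [264.8, 192.5]
80 low corner 0.015 0.116 [268.1, 162.6] face top 0.037 0.12 [266.5, 164.7] face bottom [264.7, 193.0]
85 low corner 0.024 0.118 [267.4, 163.6] face top 0.046 0.119 [265.8, 166.3] face bottom [264.7, 193.5]
90 low corner 0.034 0.118 [266.7, 164.9] face top 0.056 0.118 [265.1, 168.1] face bottom [264.7, 193.9]
p5 [(258, np.int64(166), np.int64(190)), (261, np.int
[... 558 characters left out ...]
p.int64(162), np.int64(191)), (264, np.int64(161), np.int64(191)), (267, np.int64(162), np.int64(192)), (270, np.int64(163), np.int64(192)), (273, np.int64(163), np.int64(193)), (276, np.int64(163), np.int64(187)), (279, np.int64(164), np.int64(166))]
p8 [(258, np.int64(184), np.int64(190)), (261, np.int64(174), np.int64(190)), (264, np.int64(173), np.int64(191)), (267, np.int64(185), np.int64(191)), (270, np.int64(165), np.int64(192)), (273, np.int64(164), np.int64(192)), (276, np.int64(165), np.int64(189)), (279, np.int64(165), np.int64(173))]
tip nominal 0.031 0.11 [266.9, 166.4]
tip nominal -0.044 0.0715 [272.0, 165.0]
tip nominal -0.015 0.088 [270.1, 165.1]
9.582732147051547e-06 35.5833
```

```bash
python3 - <<'E'
from h import *
def loc(P):
    d=P[:2]-p[:2];return np.round([c_*d[0]+s_*d[1],-s_*d[0]+c_*d[1],P[2]],3)
# knuckles in picture g (pose x=-.085,y=0, TCP z .069)
tri=lambda a,b:(lambda o1,r1,o2,r2:(lambda k:(o1+r1*k[0]+o2+r2*k[1])/2)(np.linalg.lstsq(np.c_[r1,-r2],o2-o1,rcond=None)[0]))(*ray("side",a),*ray("top",b))
S=[(170/4+220,48/4+125),(295/4+220,55/4+125)];T=[(337/4+240,60/4+140),(365/4+240,217/4+140)]
# camera +y side: left in side view = -y(cradle)? try both pairings
for pr in((0,1),(1,0)):
    for i in(0,1):
        X=tri(S[i],T[pr[i]]);print(pr,loc(X),proj("side",X).round(1).tolist(),S[i],proj("top",X).round(1).tolist(),T[pr[i]])
a=cv2.imread("pics/p8.png")[125:195,235:305]
cv2.imwrite("pics/k.png",cv2.resize(np.hstack([a,cv2.imread("pics/p6.png")[125:195,235:305]]),None,fx=5.5,fy=5.5,interpolation=cv2.INTER_CUBIC))
E
```

```text
(0, 1) [-0.091 -0.054  0.157] [[261.6, 137.0]] (262.5, 137.0) [[324.9, 156.1]] (324.25, 155.0)
(0, 1) [-0.081  0.059  0.171] [[290.8, 138.9]] (293.75, 138.75) [[333.2, 197.8]] (331.25, 194.25)
(1, 0) [-0.06   0.005  0.186] [[275.1, 135.8]] (262.5, 137.0) [[321.4, 179.5]] (331.25, 194.25)
(1, 0) [-0.099  0.004  0.16 ] [[277.2, 137.2]] (293.75, 138.75) [[333.5, 176.1]] (324.25, 155.0)
```

View pics/k.png

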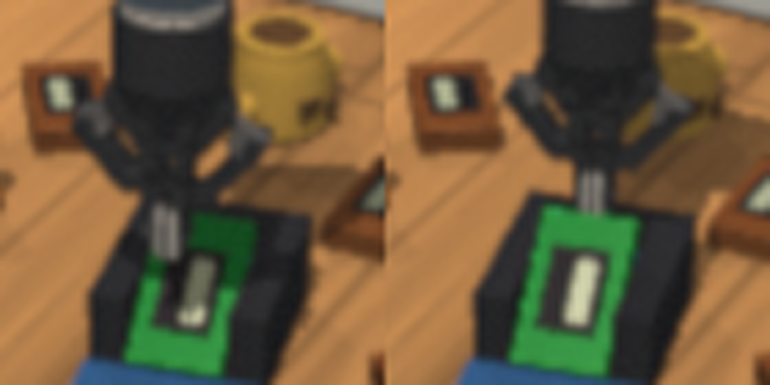

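Triangulating the knuckles puts the tool axis at x = -0.086 against a commanded -0.085, so x is sound. That means run 1 rode up onto the end face and run 2 over-lifted. This time I track the corner's circle about the well-floor contact, with the tip about 11 mm below the corner.

```bash
cat >> h.py <<'E'
def blobs(cam,name):
    im=save(cam,name).astype(int);R,G,B=im[:,:,0],im[:,:,1],im[:,:,2]
    m=(G>R*1.6)&(G>B*1.6)&(G>50);wh=(im.min(2)>150)&(im.max(2)-im.min(2)<40)
    for k,q in(("green",m),("white",wh)):
        q=q.copy();q[:130]=0;q[240:]=0;q[:,:190]=0;q[:,345:]=0
        n,l,s,c=cv2.connectedComponentsWithStats(q.astype(np.uint8))
        print(cam,k,[(s[i].tolist(),c[i].round(1).tolist()) for i in range(1,n) if s[i][4]>12])
E
python3 - <<'E'
from h import *
movel(v(.05,0,.145),speed=.3);movel(v(-.075,0,.14),speed=.35);movel(v(-.075,0,.072),speed=.25);movel(v(-.048,0,.072),speed=.12)
print("start",read_time_s())
bad=0
for x in list(np.arange(-.042,.045,.006))+list(np.arange(.052,.09,.01)):
    z=.008+.11*np.sin(np.arccos(np.clip((.034-min(x,.034))/.11,0,1)))-.014
    movel(v(x,0,z),speed=.11);f=F();print(round(x,3),round(z,4),f)
    if f[2]>22 or np.abs(f).max()>35: print("STOP");bad=1;break
    if -.03<x<.01 and np.abs(f).max()<1.0: print("LOST?")
print(read_time_s());blobs("side","p9");blobs("top","p9t")
E
```

```text
start 37.175
-0.042 0.0735 [-1.3 -0.4  2.5]
-0.036 0.0789 [-5.5  0.1  3.2]
-0.03 0.0835 [-7.3  0.6  4.6]
-0.024 0.0875 [-7.8  1.4  7.1]
-0.018 0.0909 [-8.3  0.2  9.7]
-0.012 0.0939 [-10.    2.6  12. ]
-0.006 0.0965 [-11.4   3.6  14.9]
-0.0 0.0986 [-12.6   3.9  19.1]
0.006 0.1004 [-12.7   5.3  22.9]
STOP
39.425
side green [([257, 161, 22, 33, 420], [267.4, 176.9])]
side white [([190, 194, 5, 8, 30], [191.7, 197.2]), ([236, 208, 34, 18, 373], [253.1, 216.2])]
top green [([271, 175, 23, 26, 224], [281.1, 188.9])]
top white [([212, 185, 17, 39, 330], [220.1, 204.3])]
```

The force points along the cover into its foot, so this is a radial jam. The foot has ridden onto the pad edge, and the end's true arc climbs to about 128 mm. I'll follow a circle about (0.074, 0.018) and let the radius give with force.

```bash
python3 - <<'E'
from h import *
px_,pz=.074,.018; x,z=.006,.1004
r=np.hypot(px_-x,z-pz); a=np.arctan2(z-pz,px_-x); r0=r; lost=0
movel(v(px_-(r+.003)*np.cos(a),0,pz+(r+.003)*np.sin(a)),speed=.1); r+=.003; f=F();print(f)
while x<.085:
    m=np.hypot(f[0],f[2]); r=min(r0+.012,r+np.clip(.0006*(m-7),0,.003)); a+=.055
    x=px_-r*np.cos(a); z=pz+r*np.sin(a); 
    if a>1.45: z=max(z,pz+r*np.sin(1.45))
    movel(v(x,0,z),speed=.1);f=F();print(round(x,3),round(z,4),round(r-r0,4),f)
    if np.hypot(f[0],f[2])>38: print("STOP");break
    lost=lost+1 if np.abs(f).max()<1.3 else 0
    if lost>=3 and x<.04: print("LOST");break
print(read_time_s());blobs("side","p10");blobs("top","p10t")
E
```

```text
[-9.4  3.5 17.2]
0.007 0.1088 0.006 [-3.8  0.6 10.6]
0.011 0.1145 0.0086 [ 0.2 -0.1  0.9]
0.016 0.1179 0.0086 [-0.9  0.7  0.1]
0.022 0.1209 0.0086 [-0.4 -0.  -0.2]
LOST
40.775
side green [([257, 163, 25, 30, 383], [269.0, 177.7])]
side white [([269, 173, 4, 10, 27], [270.4, 177.5]), ([190, 194, 5, 8, 29], [191.8, 197.2]), ([236, 208, 34, 18, 372], [253.1, 216.2])]
top green [([271, 179, 14, 22, 138], [276.7, 190.5])]
top white [([212, 186, 17, 38, 329], [220.1, 204.4])]
```

```bash
python3 - <<'E'
from h import *
movel(v(.012,0,.145),speed=.35);movel(v(-.072,0,.13),speed=.35);movel(v(-.07,0,.074),speed=.3);movel(v(-.056,0,.075),speed=.2)
print("start",read_time_s())
pts=[(-.053+.06*t,.076+.034*t) for t in np.linspace(.15,1,6)]+[(x,.110+.004*(x-.007)/.033) for x in(.015,.023,.031,.040)]+[(x,.114) for x in(.048,.056,.064,.072,.080,.088)]
lost=0
for x,z in pts:
    movel(v(x,0,z),speed=.12);f=F();print(round(x,3),round(z,4),f)
    if np.abs(f).max()>75: print("STOP");break
    lost=lost+1 if np.abs(f).max()<1.3 else 0
    if lost>=2 and -.03<x<.04: print("LOST");break
print(read_time_s());blobs("side","p11");blobs("top","p11t")
E
```

```text
start 42.1
-0.044 0.0811 [-0.3  0.1 -0.7]
-0.034 0.0869 [-0.2 -0.5 -0.8]
-0.024 0.0927 [-0.6 -0.3 -0.2]
LOST
42.8583
side green [([257, 162, 25, 31, 395], [269.1, 177.3])]
side white [([269, 173, 4, 10, 27], [270.4, 177.5]), ([190, 194, 5, 8, 29], [191.8, 197.2]), ([236, 208, 34, 18, 373], [253.1, 216.2])]
top green [([271, 174, 33, 27, 314], [283.7, 188.4])]
top white [([212, 186, 17, 38, 329], [220.1, 204.3])]
```

```bash
python3 - <<'E'
import cv2,numpy as np
a=cv2.imread("pics/p11.png")[135:205,235:305];b=cv2.imread("pics/p11t.png")[150:220,250:320]
cv2.imwrite("pics/l.png",cv2.resize(np.hstack([a,b]),None,fx=5.7,fy=5.7,interpolation=cv2.INTER_CUBIC))
E
```

```text
(no output)
```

View pics/l.png

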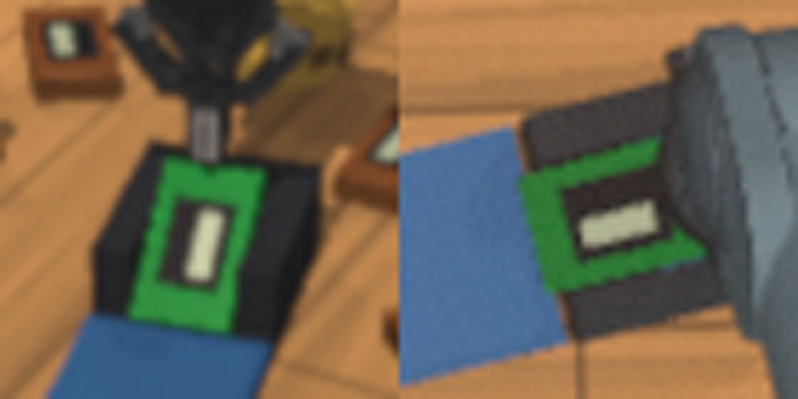

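The side crop shows the cover still tilted, with the tip at (205,160) having passed just over its end: the end now sits slightly lower. I'll go back in low, contact from behind, and follow a path between runs 1 and 3 with a higher force allowance (the finger limit is 120 N at the wrist).

```bash
python3 - <<'E'
from h import *
movel(v(-.05,0,.098),speed=.3);movel(v(-.076,0,.08),speed=.3);movel(v(-.074,0,.0715),speed=.2);movel(v(-.048,0,.0715),speed=.2)
print("start",read_time_s(),F())
X=[-.042,-.024,-.006,.006,.02,.035,.05,.09];Z=[.0735,.0885,.0985,.1035,.108,.112,.115,.115]
lost=0
for x in list(np.arange(-.04,.09,.008)):
    z=np.interp(x,X,Z)
    movel(v(x,0,z),speed=.13);f=F();print(round(x,3),round(z,4),f)
    if np.abs(f).max()>80: print("STOP");break
    lost=lost+1 if np.abs(f).max()<1.3 else 0
    if lost>=2 and -.03<x<.04: print("LOST");break
print(read_time_s());blobs("side","p12");blobs("top","p12t")
E
```

```text
start 44.0 [-0.5 -0.8 -0.2]
-0.04 0.0752 [-3.6  1.3  2.4]
-0.032 0.0818 [-5.2  2.   4.6]
-0.024 0.0885 [-7.   2.8  6.4]
-0.016 0.0929 [-7.7  2.4  8.9]
-0.008 0.0974 [-8.7  1.9 11.9]
0.0 0.101 [-9.1  4.1 15.3]
0.008 0.1041 [-8.4  4.3 19.5]
0.016 0.1067 [-9.   6.8 22.6]
0.024 0.1091 [-7.6  8.4 25.6]
0.032 0.1112 [-6.1  7.5 28.7]
0.04 0.113 [-4.9  8.3 30.3]
0.048 0.1146 [-3.1  8.1 27.7]
0.056 0.115 [-2.2  7.8 29.9]
0.064 0.115 [-0.   6.9 29.5]
0.072 0.115 [ 2.4  6.3 27.9]
0.08 0.115 [ 5.1  5.6 23.8]
0.088 0.115 [ 4.7  4.5 17.9]
48.25
side green [([253, 171, 22, 23, 260], [263.9, 180.9])]
side white [([190, 194, 5, 8, 29], [191.8, 197.2]), ([236, 208, 34, 18, 372], [253.1, 216.3])]
top green []
top white [([212, 186, 17, 38, 331], [220.1, 204.3])]
```

The cover is past upright (Fx has changed sign). I nudge it over, lift clear, and look.

```bash
python3 - <<'E'
from h import *
movel(v(.110,0,.114),speed=.2);print(F());movel(v(.110,0,.135),speed=.35);movel(v(.02,0,.12),speed=.4)
print(read_time_s());blobs("side","p13");r=tip_of("side","cover");print([(np.round(q["at"],1).tolist(),round(q["confidence"],2)) for q in r[:3]])
for x in(.03,.055,.08,.1):print(x,[proj("side",w(x,y,.04-.019)).round(1).tolist()for y in(-.032,.032)])
print(read_time_s())
E
```

```text
[-0.3  0.9 -0.3]
49.2333
side green [([249, 188, 25, 24, 221], [261.4, 200.5])]
side white [([254, 193, 14, 12, 116], [260.7, 198.5]), ([190, 194, 5, 8, 29], [191.8, 197.2]), ([236, 208, 34, 18, 367], [253.0, 216.3])]
[([319.1, 192.9], 0.96), ([261.5, 201.8], 0.8), ([249.2, 141.6], 0.58)]
0.03 [[[258.2, 181.3]], [[275.3, 184.1]]]
0.055 [[[256.3, 185.0]], [[273.5, 187.9]]]
0.08 [[[254.3, 188.8]], [[271.8, 191.7]]]
0.1 [[[252.7, 191.9]], [[270.3, 194.9]]]
49.3333
```

It toppled: white plate up at px (261,198), near end at x ≈ 0.08, about 9 mm off the centre line. Pushing it to the stop now.

```bash
python3 - <<'E'
from h import *
Y=.007
movel(v(.056,Y,.06),speed=.4);movel(v(.056,Y,.029),speed=.25);f0=F()
movel(v(.088,Y,.029),speed=.15);print(f0,F())
x=.088
while x<.13 and read_time_s()<51.9:
    x+=.004;movel(v(x,Y,.029),speed=.12);f=F();print(round(x,3),f)
    if f[0]-f0[0]<-9: break
movel(v(x-.012,Y,.029),speed=.25);movel(v(x-.03,Y,.07),speed=.4)
print(read_time_s());blobs("side","p14");print(read_time_s())
E
```

```text
[ 0.7 -0.3 -0.2] [ 0.1 -0.1 -0.5]
0.092 [-5.  -0.4  2.6]
0.096 [-10.4   0.7   3.2]
51.3083
side green [([247, 194, 14, 15, 43], [252.5, 199.9]), ([261, 195, 10, 17, 73], [266.0, 203.1])]
side white [([190, 194, 5, 8, 30], [191.7, 197.2]), ([251, 197, 15, 13, 126], [258.0, 203.0]), ([236, 208, 34, 18, 366], [253.0, 216.4])]
51.3583
```

```bash
python3 -c "
from h import *
sign_off();print(read_time_s())"
```

```text
the job is handed in; nothing more can be done
the job is handed in; nothing more can be done
```

I rocked the green cover out of its cutout, tipped it over the well edge onto the pad, pushed it against the stop bar and handed the job in. The clock read 51.4 s of 54 just before hand-in, and no verdict was reported.

**How it went:** The tip-over took five tries. Two stopped on my own force limits, and in the others the finger slipped over the raised end or missed it. After each one the cover dropped back to its stable tilt. On the last try I let the force build to about 30 N along a rising path, and it went over.

**Last checks:**
- **Turned over:** the white plate showed up in the side picture.
- **Against the stop:** the push force rose from 5 to 10 N within 4 mm at the end. The white plate had moved about 30 mm along the pad, which puts the far end at about 217 mm, where the side view placed the stop.
- **Clear of everything:** the tool was commanded about 40 mm back from the cover and above it before hand-in.

**Not confirmed:**
- **Squareness and exact gap:** I was short of time and had no viewings left, so these rest on the push force and the colour regions only.
- **Off the centre line:** by the camera estimate the cover sits about 9 mm off, within the 30 mm allowed.
- **Fingertip height:** the closed fingertips stood about 27 mm higher than the given 19 mm offset. I corrected for this from the pictures.
- **Bystanders:** I did not measure them again at the end. The tool came near none of them.

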